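Set both clutch preload rings to their red marks

ROBOT

A 6-joint arm with a two-finger parallel gripper is mounted at the origin on the work surface. World frame = base frame: x ahead of the robot, y to its left, z up, the work surface at z = 0. Lengths are in mm, angles in degrees, forces in N, time in s.
With the tool pointing down it reaches from about 300 to 750 mm from the base axis. Payload 8.5 kg.
Tool frame: the origin (TCP) lies between the finger pads; the fingertips stand 8 mm ahead of it and the grasp point (between the pads) lies 11 mm behind it; z points along the fingers, y is the line along which they close (so a half turn about z gives the same grasp; the last joint's range is limited). The gripper opens to 85 mm and grips with 20 to 120 N. Pads are 22 mm wide; open, the fingers measure 114 mm over their backs; the gripper's body (76 mm by 85 mm) begins 54 mm behind the grasp point. The pads swing forward as they close: fully open they stand 13 mm farther back than shut.
Start: joints at [-81.492, 21.807, 74.336, -0, 83.858, -12.336], TCP at [195.699, -513.987, 239.322] pointing down, gripper open.
Joint ranges: [-178.18, 178.18], [-50.72, 133.34], [12.68, 142.11], [-81.47, 261.47], [9.98, 163.14], [-165.26, 165.26]. Speed limits (degrees/s): [136.94, 136.94, 180, 180, 180, 180].

INTERFACE

Orientations are given as a 3x3 rotation matrix whose columns are the frame's x, y, z axes.
In Python, from rig import arm gives the robot as it stands. The module is installed in compiled form; this text tells all that it offers.
- The arm moves only by the tool carry_out, never from a script. Its argument "commands" is a list of rows, each a list of 5 numbers: the shift along the tool's x, y, z in mm, then the turn about the tool's z in degrees, then the finger opening in mm, from 0 to 85.4. A call has 1 to 12 rows; each row is the pose to reach, as a shift and turn from the pose commanded when the call began, along the tool's axes at that moment; what a row does not reach only later rows make up. A row lasts 1/10 s, in which the tool goes at most 50 mm and 8.59 degrees, less where a joint would pass 70% of its speed; a pose out of reach is approached as far as the arm can. A call with a gripper value outside its range is refused whole. The fingers move at their own pace and stop on an object; "squeeze" is the grip in N (left out, the last holds). Time passes only in rows, so rows that repeat a pose let the fingers close. It gives the time, the measured TCP pose, the force, the opening and the grip force at its end, in the units of the state.
- arm.state(): the state, without advancing time (a new reading comes with each control period).
- arm.capture(name): name is "scene" or "top" or "wrist"; returns a dict with "color" (384x512x3 uint8, blue, green, red), "fx", "fy", "cx", "cy" (pixels), "camera_from_world" (4x4, takes a point from world to camera coordinates); the wrist camera has in their place "T_tool_cam" (4x4, takes a point from camera to tool coordinates, whose origin is the TCP and whose axes are the flange's). Camera axes: x right, y up, looking along -z (the intrinsics and any distortion apply to the point x, -y, -z); pixel columns grow to the right and rows downward; lengths in mm; the calibration is good to about 2 mm. A picture is of the moment at which its call begins: read the wrist's pose just before it. There is no depth.
- arm.finish_job(): hands the job in; it is judged then, once.
The state is a dict: "time_s": time; "qpos": joint angles; "dq": joint speeds; "tau": joint torques, N m; "eef_pos": TCP position; "eef_rot": TCP orientation; "wrist_force": force on the tool from outside, world axes, zero at the start; "torque": the same for the moment, N m; "grip_width": finger opening in mm; "gripper_force": force on a finger pad.
Only numpy, scipy, OpenCV 4.12 (cv2) and the standard library are available. Lean on these libraries where they do the work, as an engineer would, in place of code of your own. Each camera call takes 0.05 s, during which the arm holds its last target. There are 200 camera calls.

TASK

Two clutches stand on the bench, each with a ring turned by a yellow lever. With the outside of the fingers, gently push each lever round by its post until its pointer points at the red mark on that clutch's scale, in either order, and leave it there. Only push: do not pinch the levers, and leave the socket, the tin and the bolt where they stand.

Things in the scene. Friction and masses are not known exactly. Their poses are not given: they have to be found in the camera images.
- clutch_a: The bright silver clutch, fixed to the bench: a round body with a cover plate 230 mm across (sheave below: 250 mm) whose flat top, engraved with black scale lines, is 80 mm above the bench. Origin: on the vertical axis, at bench level; z up. Its x axis points along the middle line of the scale (roughly away from the robot). A shaft stub 38 mm thick rises at the centre to 132 mm above the bench.
- ring_a: Dark turning ring (96 mm across, 12 mm high) with a yellow lever, on clutch_a. It turns counter-clockwise (seen from above) to reach its mark. Origin: on the clutch axis, 80 mm above the bench; z up; x runs along the lever to its pointer. Turns 1.25 rad either way from the clutch x axis and stays where it is left; about 3 N on the post moves it.
- post_a (a point): Centre of the top of the round upright yellow post on the lever of ring_a: 14 mm thick, 92 to 125 mm above the bench, 70 mm from the axis. The lever bar below it is 12 mm wide, its top 92 mm above the bench.
- tip_a (a point): Point of the yellow pointer on ring_a, 98 mm from the axis, 86 mm above the bench.
- mark_a (a point): The red mark of clutch_a: a fixed tab 10 mm wide along the scale, 5 mm high, on the outer rim of the cover plate (from 99.5 mm from the axis to the rim). This point is where the pointer tip is when it points at the middle of the mark: 98 mm from the axis, 86 mm above the bench.
- clutch_b: The dark grey painted clutch, fixed to the bench: a round body with a cover plate 230 mm across (sheave below: 250 mm) whose flat top, engraved with black scale lines, is 80 mm above the bench. Origin: on the vertical axis, at bench level; z up. Its x axis points along the middle line of the scale (roughly away from the robot). A shaft stub 38 mm thick rises at the centre to 132 mm above the bench.
- ring_b: Dark turning ring (96 mm across, 12 mm high) with a yellow lever, on clutch_b. It turns clockwise (seen from above) to reach its mark. Origin: on the clutch axis, 80 mm above the bench; z up; x runs along the lever to its pointer. Turns 1.25 rad either way from the clutch x axis and stays where it is left; about 3 N on the post moves it.
- post_b (a point): Centre of the top of the round upright yellow post on the lever of ring_b: 14 mm thick, 92 to 125 mm above the bench, 70 mm from the axis. The lever bar below it is 12 mm wide, its top 92 mm above the bench.
- tip_b (a point): Point of the yellow pointer on ring_b, 98 mm from the axis, 86 mm above the bench.
- mark_b (a point): The red mark of clutch_b: a fixed tab 10 mm wide along the scale, 5 mm high, on the outer rim of the cover plate (from 99.5 mm from the axis to the rim). This point is where the pointer tip is when it points at the middle of the mark: 98 mm from the axis, 86 mm above the bench.
- socket: Bystander: a loose steel wrench socket, 28 mm thick, 75 mm tall, standing. Origin: centre of its underside.
- tin: Bystander: a loose small tin with a red label, 60 mm thick, 95 mm tall, standing. Origin: centre of its underside.
- bolt: Bystander: a loose bolt standing on its head (22 mm wide), 53 mm tall. Origin: centre of its underside.

How it is judged (in metres and radians):
At the end, for the whole second after the job is handed in: On both clutches the pointer tip is within 5 mm of the middle of the red mark (within its width), and the rings are at rest (horizontal distance between tip_a and mark_a below 0.005 m and angular speed of each of ring_a, ring_b below 0.05 rad/s and horizontal distance between tip_b and mark_b below 0.005 m); the robot touches nothing.
It fails at once if the lever of clutch a is pinched or pushed harder than 20 N (contact force between the fingers and ring_a above 20 N).
It fails at once if the lever of clutch b is pinched or pushed harder than 20 N (contact force between the fingers and ring_b above 20 N).
It fails at once if the socket is moved more than 15 mm or lifted or knocked over (distance of socket from where it was at the start of the episode above 0.015 m or angle between socket's own z axis and vertical above 0.5 rad).
It fails at once if the tin is moved more than 15 mm or lifted or knocked over (distance of tin from where it was at the start of the episode above 0.015 m or angle between tin's own z axis and vertical above 0.5 rad).
It fails at once if the bolt is moved more than 15 mm or lifted or knocked over (distance of bolt from where it was at the start of the episode above 0.015 m or angle between bolt's own z axis and vertical above 0.5 rad).
It also fails if it takes over 72 s, if anything falls off the work surface, if the arm or the gripper's body presses on something with over 40 N, if the wrist force passes 120 N, or if a joint passes its speed limit or range.

## Working session

There is one attempt and no reset: what is moved stays moved. The work goes in short steps, Python scripts to look and compute and a tool call to move; the robot and the scene stay as the last step left them, time stands still between calls to the robot, and variables do not carry over. Pictures are saved under pics/ and viewed, at most 10 in all, crops included, and the job is handed in when it is done.

Besides the shell and the picture viewer there is one more tool, called after "Emit:" as name(argument=value, ...) on one line, values as JSON. carry_out: Moves the arm, as the interface text tells. Its arguments: {"type":"object","properties":{"commands":{"type":"array","items":{"type":"array","items":{"type":"number"}}},"squeeze":{"type":"number"}},"required":["commands"]}

```bash
mkdir -p pics
python3 - <<'E'
from rig import arm
import cv2,numpy as np
s=arm.state();print(s['time_s'],s['eef_pos'],s['eef_rot'],s['grip_width'])
for n in("scene","top"):
    c=arm.capture(n);cv2.imwrite(f'pics/{n}1.png',c['color']);print(n,c['fx'],c['fy'],c['cx'],c['cy'],np.round(c['camera_from_world'],3).tolist(),[k for k in c])
E
```

```text
0.0 [ 195.66848504 -513.71404141  238.71005705] [[ 9.34544654e-01  3.55845821e-01 -2.02175891e-04]
 [ 3.55845722e-01 -9.34543560e-01  1.46848429e-03]
 [ 3.33611821e-04 -1.44430757e-03 -9.99998901e-01]] 85.1772526342139
scene 402.79130014011207 402.79130014011207 252.5435749174381 191.40091363775534 [[0.692, 0.722, 0.012, -403.673], [-0.632, 0.597, 0.494, 308.487], [0.35, -0.349, 0.87, -969.472], [0.0, 0.0, 0.0, 1.0]] ['color', 'fx', 'fy', 'cx', 'cy', 'camera_from_world']
top 397.7389820488621 397.7389820488621 256.9247955070444 195.12094213509224 [[-0.143, -0.99, 0.001, 73.911], [0.96, -0.139, 0.241, -576.655], [-0.239, 0.035, 0.97, -762.414], [0.0, 0.0, 0.0, 1.0]] ['color', 'fx', 'fy', 'cx', 'cy', 'camera_from_world']
```

View pics/top1.png

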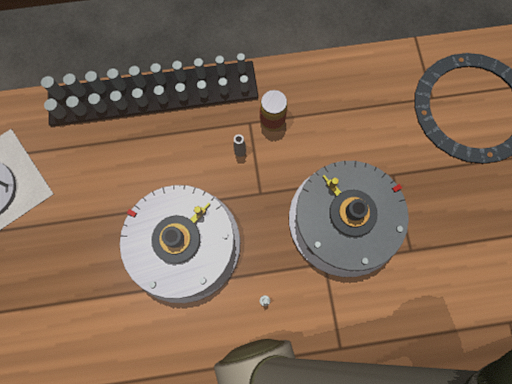

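View pics/scene1.png

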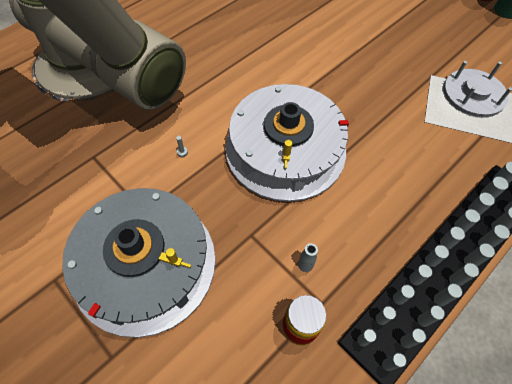

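The top view shows the silver clutch at about (180,241), with its mark at (132,213) and lever at (200,212). The grey clutch is at about (350,215), with its mark at (396,188) and lever at (331,183). The scene view shows both clutches and levers clearly too.

```bash
cat > h.py <<'E'
import cv2,numpy as np
from scipy.optimize import least_squares
from rig import arm
def cam(n):
    s=arm.state(); c=arm.capture(n)
    if n=='wrist':
        T=np.eye(4);T[:3,:3]=s['eef_rot'];T[:3,3]=s['eef_pos'];W=T@c['T_tool_cam']
    else: W=np.linalg.inv(c['camera_from_world'])
    return c,W
def cast(c,W,uv,z):
    uv=np.atleast_2d(uv).astype(float)
    d=np.c_[(uv[:,0]-c['cx'])/c['fx'],-(uv[:,1]-c['cy'])/c['fy'],-np.ones(len(uv))]@W[:3,:3].T
    o=W[:3,3];return (o+d*((z-o[2])/d[:,2])[:,None])[:,:2]
def masks(im):
    h=cv2.cvtColor(im,cv2.COLOR_BGR2HSV)
    red=cv2.inRange(h,(0,170,110),(6,255,255))|cv2.inRange(h,(174,170,110),(180,255,255))
    yel=cv2.inRange(h,(22,150,90),(34,255,255))
    return red,yel
def blobs(m,amin=12):
    n,l,st,ce=cv2.connectedComponentsWithStats(m)
    return [(int(st[i,4]),ce[i].round(1).tolist(),st[i,:4].tolist()) for i in range(1,n) if st[i,4]>=amin]
def centre(c,W,g,R=115,tol=(14,7,4)):
    e=cv2.Canny(c['color'],50,140);v,u=np.nonzero(e);P=cast(c,W,np.c_[u,v],80);g=np.array(g,float)
    for t in tol:
        Q=P[abs(np.hypot(*(P-g).T)-R)<t]
        g=least_squares(lambda x:np.hypot(*(Q-x).T)-R,g,loss='soft_l1',f_scale=1).x
    return g,len(Q)
E
python3 - <<'E'
from h import *
for n,ga,gb in(("top",(180,241),(350,215)),("scene",(289,130),(135,250))):
    c,W=cam(n);r,y=masks(c['color']);print(n,W[:3,3].round())
    for k,g in(('A',ga),('B',gb)):
        g0=cast(c,W,g,80)[0];print(k,g0.round(),centre(c,W,g0))
    for nm,m,z in(('red',r,83),('yel',y,125)):
        for b in blobs(m,6):print(nm,b,cast(c,W,b[1],z)[0].round(1))
E
python3 - <<'E'
import cv2
a=cv2.imread('pics/top1.png')[150:310,110:420];cv2.imwrite('pics/topc.png',cv2.resize(a,None,fx=2.5,fy=2.5,interpolation=cv2.INTER_CUBIC))
E
```

```text
top [382.  20. 879.]
A [507. 158.] (array([508.07539722, 162.04896572]), 376)
B [ 510. -192.] (array([ 512.79673771, -195.56882733]), 517)
red (37, [396.9, 187.6], [393, 184, 9, 8]) [ 552.6 -298.5]
red (8, [132.8, 213.9], [130, 212, 6, 4]) [575.4 247. ]
yel (23, [327.3, 180.6], [323, 176, 9, 10]) [ 577.2 -149.1]
yel (21, [335.2, 180.5], [333, 178, 5, 6]) [ 575.2 -164.5]
yel (24, [336.7, 190.6], [334, 186, 6, 9]) [ 554.6 -163.5]
scene [ 813. -231.  695.]
A [516. 161.] (array([509.97413782, 164.48119039]), 424)
B [ 514. -198.] (array([ 512.45607115, -196.8482655 ]), 663)
red (34, [343.9, 121.7], [339, 120, 10, 5]) [576.4 251.8]
red (80, [93.4, 309.2], [88, 303, 12, 13]) [ 549.7 -297.8]
yel (126, [287.0, 151.7], [283, 140, 9, 29]) [567.7  95.7]
yel (248, [172.2, 257.9], [159, 248, 32, 20]) [ 583.8 -167.4]
yel (73, [303.4, 332.6], [289, 324, 32, 13]) [ 790.8 -104.6]
```

View pics/topc.png

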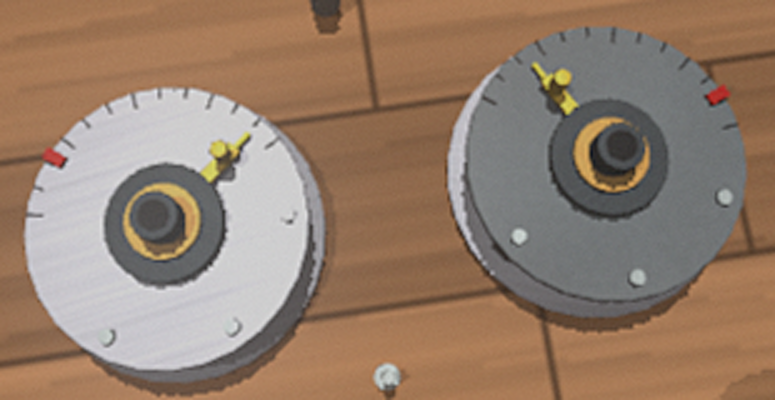

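The enlarged top view shows the post tops at crop (219,150) for A and (563,76) for B, and the pointer tips at (248,136) and (535,64). The red marks are at (55,158) and (718,95). I'll do clutch B first and move above the far side of its post with the fingers closing.

Emit:
carry_out(commands=[[469,-222,30,-32,0],[469,-222,30,-32,0],[469,-222,30,-32,0],[469,-222,30,-32,0],[469,-222,30,-32,0],[469,-222,30,-32,0],[469,-222,30,-32,0],[469,-222,30,-32,0],[469,-222,30,-32,0],[469,-222,30,-32,0],[469,-222,30,-32,0],[469,-222,30,-32,0]], squeeze=20)

```text
time_s: 1.4
eef_pos: [556.2, -137.4, 208.6]
eef_rot: [[0.601, 0.799, -0.001], [0.799, -0.601, 0.001], [0.0, -0.001, -1.0]]
wrist_force: [-0.9, 0.3, -0.3]
grip_width: 0.2
gripper_force: 0.0
```

Emit:
carry_out(commands=[[0,0,0,0,0],[0,0,0,0,0],[0,0,0,0,0]])

```text
time_s: 1.7
eef_pos: [554.5, -140.6, 209.5]
eef_rot: [[0.605, 0.796, 0.0], [0.796, -0.605, -0.0], [-0.0, 0.0, -1.0]]
wrist_force: [-0.1, 0.2, 0.9]
grip_width: -0.5
gripper_force: 0.0
```

Run:
```python
from h import *
s=arm.state();print(s['time_s'],s['eef_pos'].round(1),s['eef_rot'].round(3).tolist(),s['grip_width'],s['qpos'].round(1),s['wrist_force'])
a,_=cam('wrist'),0;c,W=a;cv2.imwrite('pics/w1.png',c['color']);print(W[:3,3])
print(np.round(c['T_tool_cam'],2).tolist(),c['fx'])
d=cv2.imread('pics/top1.png');c,W=cam('top')
for nm,g,post,tip in(('A',(509,163),(197.6,210),(209.2,204.4)),('B',(512.6,-196),(335.2,180.4),(324,175.6))):
    for q,z in((post,125),(tip,86)):
        v=cast(c,W,q,z)[0]-g;print(nm,z,np.hypot(*v),np.degrees(np.arctan2(v[1],v[0])))
```

```text
1.7 [ 554.5 -140.6  209.5] [[0.605, 0.796, 0.0], [0.796, -0.605, -0.0], [-0.0, 0.0, -1.0]] -0.4828587131971021 [-26.1  25.3  73.7  -0.   81.   11.2] [-0.12829226  0.19946379  0.91545619]
[601.32718357 -78.15001091 343.54197347]
[[-0.0, 0.95, 0.31, 78.08], [1.0, 0.0, -0.0, -0.47], [-0.0, 0.31, -0.95, -134.02], [0.0, 0.0, 0.0, 1.0]] 286.3321821390702
A 125 69.89085875500095 -48.85117069352861
A 86 96.2555322936755 -49.00577821952148
B 125 70.238715562407 26.588552963371015
B 86 96.44629747282977 26.46593830314694
```

View pics/w1.png

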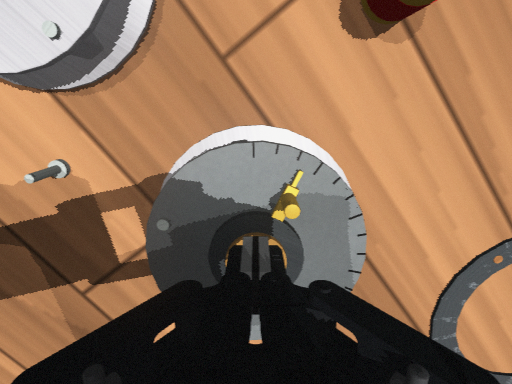

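The wrist view shows B's post at (292,210) and the shut fingers at columns 227–287, about 29 mm across, on the correct side of the post. I'll lower the fingers and work out the push arc.

Emit:
carry_out(commands=[[0,0,20,0,0],[0,0,40,0,0],[0,0,60,0,0],[0,0,80,0,0],[0,0,95,0,0],[0,0,101,0,0],[0,0,101,0,0],[0,0,101,0,0]])

```text
time_s: 2.6
eef_pos: [555.3, -140.0, 109.1]
eef_rot: [[0.604, 0.797, 0.001], [0.797, -0.604, -0.001], [0.0, 0.001, -1.0]]
wrist_force: [0.1, 0.3, 0.0]
grip_width: 0.1
gripper_force: 0.0
```

```bash
cat >> h.py <<'E'
def arc(g,r,phis,p=None,yaw=None):
    s=arm.state();R=s['eef_rot'];p=s['eef_pos'][:2] if p is None else np.array(p)
    yaw=np.degrees(np.arctan2(R[1,0],R[0,0])) if yaw is None else yaw
    a=np.radians(yaw);X=np.array([[np.cos(a),np.sin(a)],[np.sin(a),-np.cos(a)]])
    for f in phis:
        t=np.array(g)+r*np.array([np.cos(np.radians(f)),np.sin(np.radians(f))])-p
        print(f,(X.T@t).round(1),round(yaw-f,1))
    print('yaw',yaw,p)
E
python3 - <<'E'
from h import *
s=arm.state();print(s['eef_pos'],s['wrist_force'])
g=(512.6,-196)
arc(g,67,range(49,4,-4))
def pose(f):return np.array(g)+67*np.array([np.cos(np.radians(f)),np.sin(np.radians(f))])
arc(g,67,range(1,-47,-4),pose(5),5)
E
```

```text
[ 555.2694838  -139.98344764  109.1226232 ] [0.14012222 0.25337174 0.02754154]
49 [-3.6  4.3] 3.8
45 [-4.  9.] 7.8
41 [-4.8 13.6] 11.8
37 [-6.  18.1] 15.8
33 [-7.4 22.6] 19.8
29 [-9.1 26.9] 23.8
25 [-11.2  31.1] 27.8
21 [-13.5  35.2] 31.8
17 [-16.1  39.1] 35.8
13 [-19.   42.8] 39.8
9 [-22.1  46.2] 43.8
5 [-25.4  49.5] 47.8
yaw 52.82885459942902 [ 555.2694838  -139.98344764]
1 [-0.2  4.7] 4
-3 [-0.7  9.3] 8
-7 [-1.5 13.9] 12
-11 [-2.6 18.5] 16
-15 [-4.  22.9] 20
-19 [-5.8 27.3] 24
-23 [-7.8 31.5] 28
-27 [-10.2  35.5] 32
-31 [-12.8  39.4] 36
-35 [-15.7  43.1] 40
-39 [-18.8  46.5] 44
-43 [-22.2  49.8] 48
yaw 5 [ 579.34504477 -190.16056524]
```

Emit:
carry_out(commands=[[-3.6,4.3,0,4,0],[-4,9,0,8,0],[-4.8,13.6,0,12,0],[-6,18,0,16,0],[-7.4,22.6,0,20,0],[-9,27,0,24,0],[-11,31,0,28,0],[-13.5,35,0,32,0],[-16,39,0,36,0],[-19,42.8,0,40,0],[-22,46,0,44,0],[-25.4,49.5,0,48,0]])

```text
time_s: 3.8
eef_pos: [579.7, -189.5, 109.5]
eef_rot: [[0.997, 0.082, 0.002], [0.082, -0.997, 0.0], [0.002, -0.0, -1.0]]
wrist_force: [1.5, 3.3, -0.5]
grip_width: -0.2
gripper_force: 1.5
```

Emit:
carry_out(commands=[[-0.2,4.7,0,4,0],[-0.7,9.3,0,8,0],[-1.5,14,0,12,0],[-2.6,18.5,0,16,0],[-4,23,0,20,0],[-5.8,27.3,0,24,0],[-7.8,31.5,0,28,0],[-10.2,35.5,0,32,0],[-12.8,39.4,0,36,0],[-15.7,43,0,40,0],[-18,45.5,0,43,0],[-18,45.5,0,43,0]])

```text
time_s: 5.0
eef_pos: [565.5, -237.1, 109.4]
eef_rot: [[0.786, -0.618, 0.002], [-0.618, -0.786, -0.001], [0.002, -0.0, -1.0]]
wrist_force: [0.7, 0.1, 0.2]
grip_width: -0.1
gripper_force: 0.2
```

Run:
```python
from h import *
s=arm.state();print(s['time_s'],s['eef_pos'],s['wrist_force']);g=np.array((512.6,-196))
v=s['eef_pos'][:2]-g;print('finger',np.hypot(*v),np.degrees(np.arctan2(v[1],v[0])))
I=[]
for n in('top','scene','wrist'):
    c,W=cam(n);im=c['color'];cv2.imwrite(f'pics/{n}2.png',im)
    I.append(im)
cv2.imwrite('pics/both2.png',np.vstack([cv2.resize(I[0][140:290,270:430],None,fx=2.5,fy=2.5),]) if 0 else np.hstack([cv2.resize(I[0][150:290,280:420],(400,400)),cv2.resize(I[1][180:340,55:215],(400,400))]))
```

```text
5.0 [ 565.49753164 -237.07779495  109.4391932 ] [0.72415692 0.11799444 0.17085801]
finger 66.97413001393144 -37.83127275261368
```

View pics/both2.png

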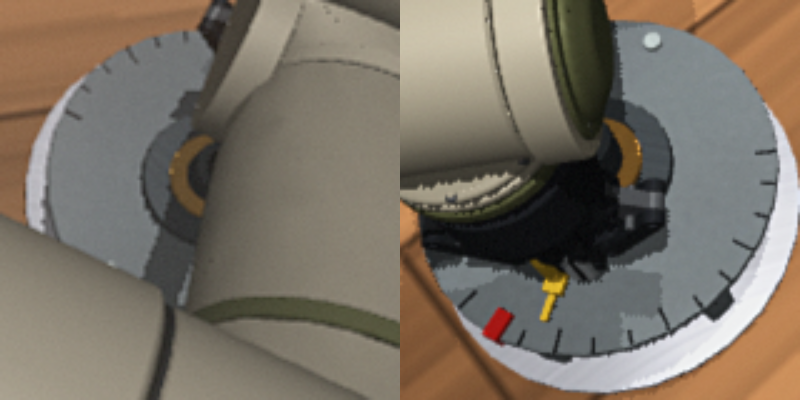

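The scene view (right half) shows B's pointer tip at crop (545,318), not far short of the red mark at (498,324). The arm hides the clutch from the top camera. Next is the remaining angle.

Run:
```python
from h import *
c,W=cam('scene');g=np.array((512.46,-196.85))
an=lambda v:(np.hypot(*v).round(1),np.degrees(np.arctan2(v[1],v[0])).round(2))
r,y=masks(c['color'])
print('tip',an(cast(c,W,(113,307.2),86)[0]-g))
for b in blobs(r,20):print('red',b,an(cast(c,W,b[1],83.5)[0]-g))
for b in blobs(y,8):
    print(b)
v,u=np.nonzero(y);P=cast(c,W,np.c_[u,v],88)-g;k=np.hypot(*P.T);sel=(k>84)&(k<97);print('ptr',an(P[sel].mean(0)),sel.sum())
p=arm.state()['eef_pos'][:2]
arc((512.6,-196),67,[-41,-44,-46,-48,-49,-50,-51,-52])
```

```text
tip (np.float64(96.0), np.float64(-54.26))
red (35, [343.8, 121.8], [339, 120, 10, 5]) (np.float64(452.5), np.float64(81.85))
red (76, [93.4, 309.1], [88, 303, 12, 13]) (np.float64(107.5), np.float64(-69.67))
(127, [287.1, 151.4], [283, 140, 9, 28])
(9, [109.6, 285.2], [108, 284, 5, 3])
(91, [115.5, 296.7], [111, 290, 11, 18])
(78, [303.4, 332.5], [289, 324, 33, 13])
ptr (np.float64(90.4), np.float64(-54.79)) 28
-41 [0.6 3.8] 2.9
-44 [0.3 7.3] 5.9
-46 [0.1 9.6] 7.9
-48 [-0.3 11.9] 9.9
-49 [-0.5 13.1] 10.9
-50 [-0.7 14.2] 11.9
-51 [-1.  15.4] 12.9
-52 [-1.3 16.5] 13.9
yaw -38.091187543248076 [ 565.02579021 -236.58737925]
```

Emit:
carry_out(commands=[[0.6,3.8,0,3,0],[0.3,7.3,0,6,0],[0.1,9.6,0,8,0],[-0.3,12,0,10,0],[-0.5,13,0,11,0],[-1,15.4,0,13,0],[-1,15.4,0,13,0],[-1,15.4,0,13,0]])

```text
time_s: 6.0
eef_pos: [554.8, -247.9, 108.4]
eef_rot: [[0.628, -0.778, -0.0], [-0.778, -0.628, 0.0], [-0.0, -0.0, -1.0]]
wrist_force: [1.3, 2.2, 0.7]
grip_width: 0.0
gripper_force: 1.3
```

```bash
cat >> h.py <<'E'
an=lambda v:(np.hypot(*v).round(1),np.degrees(np.arctan2(v[1],v[0])).round(2))
def tipang(n,g,zr=83.5):
    c,W=cam(n);g=np.array(g);r,y=masks(c['color'])
    for m,z,lo,hi,nm in((y,88,84,98,'ptr'),(r,zr,98,117,'red')):
        v,u=np.nonzero(m);P=cast(c,W,np.c_[u,v],z)-g;k=np.hypot(*P.T);s=(k>lo)&(k<hi)
        print(n,nm,s.sum(),an(P[s].mean(0)) if s.any() else '')
    return c
E
python3 - <<'E'
from h import *
s=arm.state();print(s['wrist_force'],an(s['eef_pos'][:2]-(512.6,-196)))
tipang('scene',(512.46,-196.85));tipang('wrist',(512.6,-196))
arc((512.6,-196),67,[-51,-52,-53,-54])
E
```

```text
[1.29801011 2.198754   0.6627075 ] (np.float64(66.9), np.float64(-50.89))
scene ptr 28 (np.float64(91.0), np.float64(-67.86))
scene red 75 (np.float64(107.4), np.float64(-69.64))
wrist ptr 165 (np.float64(91.0), np.float64(-68.32))
wrist red 499 (np.float64(108.9), np.float64(-69.9))
-51 [0.1 0.1] -0.1
-52 [0.1 1.3] 0.9
-53 [0.  2.4] 1.9
-54 [-0.   3.6] 2.9
yaw -51.101870485848025 [ 554.79744157 -247.95077289]
```

Emit:
carry_out(commands=[[0,1,0,1,0],[0,2,0,1.6,0],[0,2,0,1.6,0],[0,2,0,1.6,0],[0,-4,0,1.6,0],[0,-10,0,1.6,0],[0,-10,-20,1.6,0],[0,-10,-50,1.6,0],[0,-10,-80,1.6,0],[0,-10,-100,1.6,0],[0,-10,-100,1.6,0]])

```text
time_s: 7.2
eef_pos: [563.6, -242.4, 211.2]
eef_rot: [[0.605, -0.796, 0.005], [-0.796, -0.605, -0.004], [0.006, -0.001, -1.0]]
wrist_force: [-1.0, -0.7, -0.3]
grip_width: -0.2
gripper_force: 0.0
```

Run:
```python
from h import *
s=arm.state();print(s['time_s'],s['wrist_force'],s['eef_pos'])
tipang('scene',(512.46,-196.85));tipang('wrist',(512.6,-196));tipang('top',(512.8,-195.6))
# next: A, lever at -49, finger at phi=-49-27=-76
arc((509,163),68,[-76])
```

```text
7.2 [-1.04903869 -0.69197462 -0.34333621] [ 563.61642783 -242.35464785  211.23287822]
scene ptr 28 (np.float64(91.1), np.float64(-69.81))
scene red 77 (np.float64(107.5), np.float64(-69.71))
wrist ptr 64 (np.float64(91.0), np.float64(-70.25))
wrist red 205 (np.float64(108.9), np.float64(-69.88))
top ptr 0 
top red 0 
-76 [-291.8 -175.7] 23.2
yaw -52.751882410154025 [ 562.25314836 -241.60139024]
```

B points at its mark: the remaining difference is 0.1–0.4°, well under 1 mm. Now A. At the current yaw the last joint would run out of range, so I'll turn the gripper half round.

Emit:
carry_out(commands=[[-292,-176,0,-8,0],[-292,-176,0,-16,0],[-292,-176,0,-24,0],[-292,-176,0,-32,0],[-292,-176,0,-40,0],[-292,-176,0,-48,0],[-292,-176,0,-56,0],[-292,-176,0,-64,0],[-292,-176,0,-72,0],[-292,-176,0,-80,0],[-292,-176,0,-80,0],[-292,-176,0,-80,0]])

```text
time_s: 8.55
eef_pos: [525.6, 97.1, 207.5]
eef_rot: [[0.891, 0.454, -0.002], [0.454, -0.891, 0.0], [-0.001, -0.001, -1.0]]
wrist_force: [0.2, -0.2, 0.3]
grip_width: -0.2
gripper_force: 0.0
```

Emit:
carry_out(commands=[[0,0,0,-8,0],[0,0,0,-16,0],[0,0,0,-24,0],[0,0,0,-32,0],[0,0,0,-40,0],[0,0,0,-48,0],[0,0,0,-56,0],[0,0,0,-64,0],[0,0,0,-72,0],[0,0,0,-77,0],[0,0,0,-77,0],[0,0,0,-77,0]])

```text
time_s: 9.75
eef_pos: [525.8, 97.0, 208.0]
eef_rot: [[-0.242, 0.97, -0.001], [0.97, 0.242, -0.0], [0.0, -0.001, -1.0]]
wrist_force: [-0.3, -0.4, -0.9]
grip_width: 0.0
gripper_force: 0.0
```

Run:
```python
from h import *
s=arm.state();R=s['eef_rot'];print(s['time_s'],s['eef_pos'],s['qpos'].round(1),np.degrees(np.arctan2(R[1,0],R[0,0])))
print(an(s['eef_pos'][:2]-(509,163)))
c=tipang('wrist',(509,163));cv2.imwrite('pics/w3.png',c['color']);tipang('scene',(510,164.5));tipang('top',(508.1,162))
```

```text
9.75 [525.83483643  97.0156042  208.03009143] [ -2.2  21.7  79.9  -0.   78.4 -16.2] 103.9947561454394
(np.float64(68.1), np.float64(-75.69))
wrist ptr 60 (np.float64(87.7), np.float64(-50.15))
wrist red 283 (np.float64(109.0), np.float64(51.51))
scene ptr 15 (np.float64(91.1), np.float64(-49.78))
scene red 35 (np.float64(108.3), np.float64(52.37))
top ptr 0 
top red 0
```

View pics/w3.png

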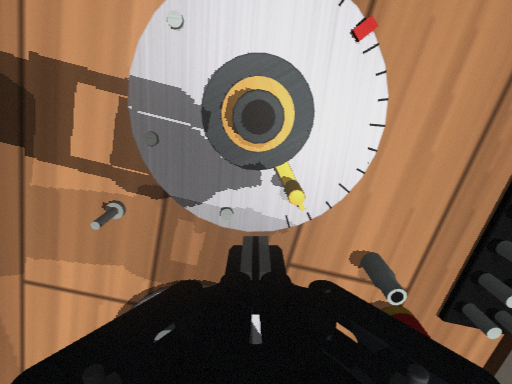

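The wrist view shows A's post at (295,195), with the fingers on its clockwise side, clear of the socket at (385,275) and the bolt. I'll lower and compute the arc.

Emit:
carry_out(commands=[[0,0,20,0,0],[0,0,40,0,0],[0,0,60,0,0],[0,0,80,0,0],[0,0,94,0,0],[0,0,100,0,0],[0,0,100,0,0],[0,0,100,0,0]])

```text
time_s: 10.7
eef_pos: [526.3, 97.1, 109.0]
eef_rot: [[-0.246, 0.969, 0.001], [0.969, 0.246, -0.0], [-0.0, 0.001, -1.0]]
wrist_force: [-0.1, -0.9, 0.9]
grip_width: 0.1
gripper_force: 0.0
```

Run:
```python
from h import *
s=arm.state();print(s['eef_pos'],s['wrist_force'])
g=np.array((509,163.2))
def pose(f):return g+67*np.array([np.cos(np.radians(f)),np.sin(np.radians(f))])
arc(g,67,range(-72,-27,4),None,104)
arc(g,67,range(-24,21,4),pose(-28),152)
```

```text
[526.2813344   97.12545041 108.96892867] [-0.07297989 -0.85875272  0.86002433]
-72 [1.5 3.9] 176
-68 [1.9 8.5] 172
-64 [ 2.8 13.1] 168
-60 [ 3.9 17.7] 164
-56 [ 5.3 22.1] 160
-52 [ 7.1 26.5] 156
-48 [ 9.1 30.7] 152
-44 [11.5 34.7] 148
-40 [14.1 38.6] 144
-36 [17.  42.3] 140
-32 [20.1 45.8] 136
-28 [23.5 49. ] 132
yaw 104 [526.2813344   97.12545041]
-24 [0.2 4.7] 176
-20 [0.7 9.3] 172
-16 [ 1.5 13.9] 168
-12 [ 2.6 18.5] 164
-8 [ 4.  22.9] 160
-4 [ 5.8 27.3] 156
0 [ 7.8 31.5] 152
4 [10.2 35.5] 148
8 [12.8 39.4] 144
12 [15.7 43.1] 140
16 [18.8 46.5] 136
20 [22.2 49.8] 132
yaw 152 [568.15748872 131.74540529]
```

Emit:
carry_out(commands=[[1.5,4,0,-4,0],[2,8.5,0,-8,0],[2.8,13,0,-12,0],[4,17.7,0,-16,0],[5.3,22,0,-20,0],[7,26.5,0,-24,0],[9,30.7,0,-28,0],[11.5,34.7,0,-32,0],[14,38.6,0,-36,0],[17,42.3,0,-40,0],[20,45.8,0,-44,0],[23.5,49,0,-48,0]])

```text
time_s: 11.9
eef_pos: [568.3, 131.4, 109.4]
eef_rot: [[-0.886, 0.464, 0.002], [0.464, 0.886, -0.001], [-0.002, -0.0, -1.0]]
wrist_force: [0.1, -3.5, 0.5]
grip_width: -0.0
gripper_force: 1.5
```

Emit:
carry_out(commands=[[0.2,4.7,0,-4,0],[0.7,9.3,0,-8,0],[1.5,14,0,-12,0],[2.6,18.5,0,-16,0],[4,23,0,-20,0],[5.8,27.3,0,-24,0],[7.8,31.5,0,-28,0],[10.2,35.5,0,-32,0],[12.8,39.4,0,-36,0],[15.7,43,0,-40,0],[18.8,46.5,0,-44,0],[22.2,49.8,0,-48,0]])

```text
time_s: 13.1
eef_pos: [572.2, 186.1, 109.5]
eef_rot: [[-0.937, -0.348, 0.003], [-0.348, 0.937, -0.0], [-0.003, -0.002, -1.0]]
wrist_force: [2.9, -2.3, -0.1]
grip_width: 0.0
gripper_force: 1.5
```

Run:
```python
from h import *
g=(509,163.2);s=arm.state();R=s['eef_rot'];yaw=np.degrees(np.arctan2(R[1,0],R[0,0]));print(s['time_s'],s['eef_pos'],s['wrist_force'],s['qpos'].round(),yaw)
print(an(s['eef_pos'][:2]-g))
tipang('wrist',g);tipang('scene',(510,164.5));tipang('top',(508.1,162))
arc(g,67,[22,24,26,28,30,32,33,34,35],None,yaw)
```

```text
13.1 [572.22569144 186.14167138 109.52552699] [ 2.9076125  -2.30103711 -0.14588799] [   7.   34.   77.   -0.   69. -104.] -159.6254792253334
(np.float64(67.3), np.float64(19.94))
wrist ptr 57 (np.float64(92.3), np.float64(36.52))
wrist red 326 (np.float64(108.8), np.float64(51.45))
scene ptr 15 (np.float64(90.6), np.float64(37.29))
scene red 35 (np.float64(108.4), np.float64(52.36))
top ptr 0 
top red 0 
22 [-0.3  1.8] -181.6
24 [-0.2  4.2] -183.6
26 [-0.   6.5] -185.6
28 [0.3 8.8] -187.6
30 [ 0.6 11.1] -189.6
32 [ 1.  13.4] -191.6
33 [ 1.3 14.6] -192.6
34 [ 1.5 15.7] -193.6
35 [ 1.8 16.8] -194.6
yaw -159.6254792253334 [571.46237772 186.48209212]
```

Emit:
carry_out(commands=[[-0.2,4.2,0,-4,0],[0,6.5,0,-6,0],[0.3,8.8,0,-8,0],[0.6,11,0,-10,0],[1,13.4,0,-12,0],[1.3,14.6,0,-13,0],[1.3,14.6,0,-13,0],[1.3,14.6,0,-13,0]])

```text
time_s: 14.05
eef_pos: [565.2, 199.4, 108.7]
eef_rot: [[-0.837, -0.547, 0.001], [-0.547, 0.837, -0.0], [-0.001, -0.001, -1.0]]
wrist_force: [1.3, -3.2, 3.5]
grip_width: 0.2
gripper_force: 1.6
```

Run:
```python
from h import *
g=(509,163.2);s=arm.state();print(s['wrist_force'],an(s['eef_pos'][:2]-g))
tipang('wrist',g);tipang('scene',(510,164.5))
```

```text
[ 1.26595581 -3.18799133  3.51916973] (np.float64(66.8), np.float64(32.8))
wrist ptr 67 (np.float64(91.9), np.float64(49.53))
wrist red 6 (np.float64(103.5), np.float64(53.39))
scene ptr 13 (np.float64(91.5), np.float64(49.59))
scene red 33 (np.float64(108.7), np.float64(52.43))
```

Emit:
carry_out(commands=[[0,1.2,0,-1,0],[0,2.7,0,-2.2,0],[0,2.7,0,-2.2,0],[0,2.7,0,-2.2,0],[0,-4,0,-2.2,0],[0,-10,0,-2.2,0],[0,-10,-20,-2.2,0],[0,-10,-50,-2.2,0],[0,-10,-80,-2.2,0],[0,-10,-100,-2.2,0],[0,-10,-100,-2.2,0]])

```text
time_s: 15.25
eef_pos: [571.4, 191.1, 210.9]
eef_rot: [[-0.815, -0.58, 0.005], [-0.58, 0.815, 0.001], [-0.005, -0.002, -1.0]]
wrist_force: [-0.8, 1.3, 0.5]
grip_width: 0.1
gripper_force: 0.0
```

Emit:
carry_out(commands=[[-10,-40,-40,0,0],[-20,-80,-60,0,0],[-20,-110,-60,0,0],[-20,-110,-60,0,0],[-20,-110,-60,0,0]])

```text
time_s: 15.75
eef_pos: [650.3, 112.8, 266.3]
eef_rot: [[-0.815, -0.579, -0.003], [-0.579, 0.815, 0.0], [0.002, 0.002, -1.0]]
wrist_force: [0.2, -1.0, -0.8]
grip_width: -0.1
gripper_force: 0.0
```

Run:
```python
from h import *
s=arm.state();print(s['time_s'],s['eef_pos'],s['wrist_force'])
c=tipang('scene',(510,164.5));tipang('scene',(512.46,-196.85));t=tipang('wrist',(509,163.2));tipang('top',(508.1,162))
cv2.imwrite('pics/f.png',np.hstack([cv2.resize(c['color'][70:210,215:355],(400,400)),cv2.resize(t['color'],(400,300)) if 0 else cv2.resize(c['color'][180:340,55:215],(400,400))]))
```

```text
15.75 [650.2792229  112.76477105 266.33418582] [ 0.16074646 -1.015481   -0.78584865]
scene ptr 43 (np.float64(88.1), np.float64(65.55))
scene red 0 
scene ptr 30 (np.float64(90.8), np.float64(-69.71))
scene red 82 (np.float64(107.6), np.float64(-69.57))
wrist ptr 96 (np.float64(88.4), np.float64(57.81))
wrist red 116 (np.float64(108.9), np.float64(51.08))
top ptr 0 
top red 0
```

View pics/f.png

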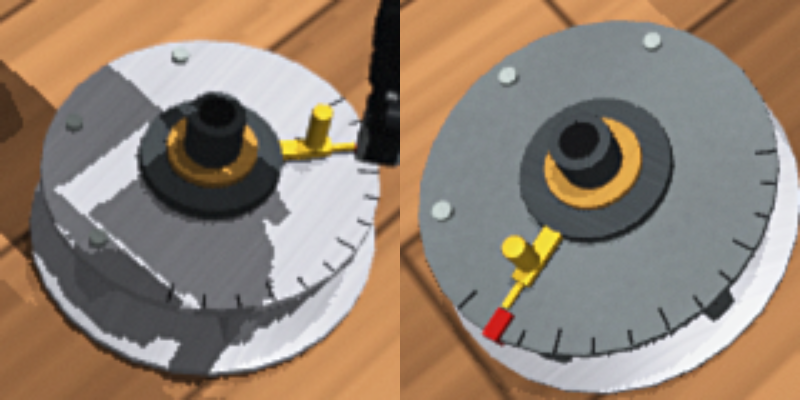

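The right half shows B's pointer squarely at its mark. In the left half the gripper hides A's mark, so I'll move it further away.

Emit:
carry_out(commands=[[267,-117,0,0,0],[267,-117,0,0,0],[267,-117,0,0,0],[267,-117,0,0,0],[267,-117,0,0,0],[267,-117,0,0,0],[267,-117,0,0,0],[267,-117,0,0,0],[267,-117,0,0,0]])

```text
time_s: 16.85
eef_pos: [501.1, -135.7, 268.4]
eef_rot: [[-0.814, -0.581, 0.0], [-0.581, 0.814, 0.0], [-0.0, -0.0, -1.0]]
wrist_force: [-0.3, 0.6, -0.3]
grip_width: 0.1
gripper_force: 0.0
```

Run:
```python
from h import *
s=arm.state();print(s['time_s'],s['eef_pos'],s['wrist_force'])
c=tipang('scene',(510,164.5));t=tipang('top',(508.1,162))
cv2.imwrite('pics/f2.png',np.hstack([cv2.resize(c['color'][80:180,270:370],(400,400),interpolation=2),cv2.resize(t['color'][180:280,110:210],(400,400),interpolation=2)]))
```

```text
16.85 [ 501.14701355 -135.74973153  268.39769666] [-0.25804877  0.5556721  -0.3103849 ]
scene ptr 44 (np.float64(88.2), np.float64(65.77))
scene red 35 (np.float64(108.5), np.float64(52.24))
top ptr 13 (np.float64(90.2), np.float64(52.04))
top red 13 (np.float64(110.5), np.float64(51.36))
```

View pics/f2.png

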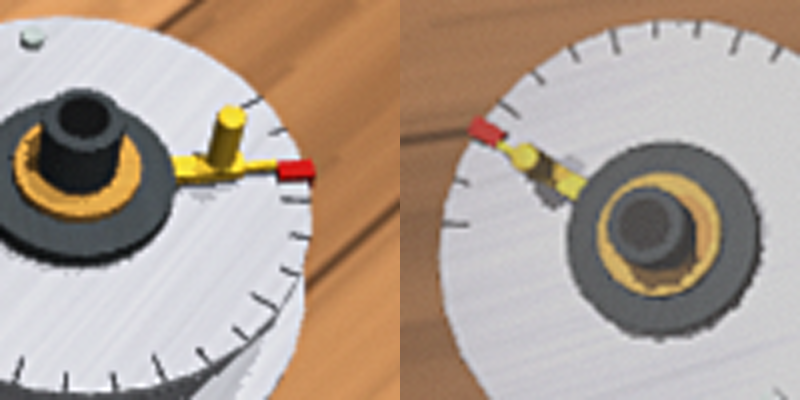

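Both views show A's pointer ending at the red tab: tip at about (277,165) in the left half and (502,147) in the right. I'll run one numeric check on the thin pointer only.

Run:
```python
from h import *
f=cv2.imread('pics/f2.png');h=cv2.cvtColor(f,cv2.COLOR_BGR2HSV);y=cv2.inRange(h,(20,120,80),(36,255,255))
for n,g,x0,lo,hi,off in(('scene',(510,164.5),0,252,276,(270,80)),('top',(508.1,162),400,492,510,(110,180))):
    c,W=cam(n);v,u=np.nonzero(y[:,lo:hi]);
    uv=np.c_[(u+lo-x0+.5)/4-.5+off[0],(v+.5)/4-.5+off[1]]
    for z in (84,86):print(n,z,an(cast(c,W,uv,z).mean(0)-g))
```

```text
scene 84 (np.float64(93.3), np.float64(54.46))
scene 86 (np.float64(92.5), np.float64(53.5))
top 84 (np.float64(100.6), np.float64(52.42))
top 86 (np.float64(99.8), np.float64(52.44))
```

A is within about 2 mm and B within about 1 mm, both inside the 5 mm limit, and the arm is clear of everything. Handing in.

```bash
python3 -c "
from rig import arm
print(arm.finish_job())"
```

```text
the job is handed in; nothing more can be done
None
```

I pushed both levers to their red marks and handed the job in at about 17 s. By the cameras, pointer A is about 2 mm off its mark's middle and pointer B about 1 mm. The hand-in returned no verdict.

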